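Hold the dripper ready over the cup on the tray

TASK

Take the steel coffee dripper by its wooden grip, lift it up and off its hook, and carry it, raised higher than the grinder, across to the cup that stands on the aluminium tray. Finish while still holding it there, upright and still, its spout centred over the cup's mouth about 1 cm above the rim and touching neither cup nor tray, so that brewing can start; do not bump or shift anything else on the worktop.

Things in the scene. Friction and masses are not known exactly. Their poses are not given: they have to be found in the camera images.
- dripper_grip (a point): Centre of the wooden grip on top of the coffee dripper: an upright flat piece 24 mm (local x) x 16 mm (local y, the faces to pinch) x 40 mm high on a short neck above the peak of the dripper's arched handle, 152 mm straight above the lower end of the spout. Local z is up while it hangs; its axes begin nearly parallel to the stand's.
- dripper_spout (a point): Centre of the lower end of the dripper's spout, its lowest point, 152 mm straight below the grip's centre; same axes as dripper_grip. The spout is 28 mm wide.
- dripper: The coffee dripper, one rigid steel piece of about 160 g: open cone 90 mm across at the top, 60 mm high; a 6 mm wire handle arches over it in the local y-z plane, its peak 119 mm above the spout; the wooden grip stands on the peak. It hangs level, the hook's arm passing under the arch along local x. Origin: lower end of the spout.
- stand: Fixed hook stand, on the left or on the right: round wooden foot 120 mm across, 22 mm high; steel rod of 8 mm rising 208 mm; an arm of 8 mm rod reaching 99 mm from the rod along the stand's local -x, with an upturned tip. Origin: centre of the foot on the worktop.
- hook_seat (a point): Where the arch hangs on the hook's arm: 75 mm out from the rod along the stand's local -x, 198 mm above the worktop. The arm's upturned tip is 24 mm farther out and reaches 20 mm above this point. The dripper comes off when raised 25 to 38 mm (any more brings the cone up against the arm) and then moved 60 mm or more along the stand's local -x, away from the rod.
- cup_rim (a point): Centre of the mouth of the target cup, at rim height: a white handleless ceramic cup, 68 mm across at the rim, 56 mm high, loose, standing on the aluminium tray. The rim is about 60 mm above the worktop.
- cup: The same target cup; origin at the centre of its underside, z up.
- tray: Flat aluminium tray 240 mm (x) x 180 mm (y), rim 14 mm high, loose on the worktop on the side opposite the stand; origin at the centre of its underside.
- jar: Glass storage jar with a latch lid, 96 mm across (with latch 104), 140 mm high, loose, standing between stand and tray; origin at the centre of its underside. Leave alone.
- grinder: Black plastic coffee grinder, fixed, 120 mm (x) x 100 mm (y), 170 mm high, behind the jar, its grounds drawer facing its local -x and pulled out by 0 to 30 mm; origin at the centre of its underside. Leave alone.
- spare_cup: A second cup of the same kind, loose, standing directly on the worktop at its far side, not on the tray; origin at the centre of its underside. Leave alone.
- spoon_rest: Wooden spoon rest with a spoon, 160 x 70 mm (spoon handle stands 10 mm proud), 22 mm high, loose, at the far side of the worktop; origin at the centre of its underside. Leave alone.
Not all that is in view belongs to the job. What is shaped like the dripper but blue or red is not meant.

How it is judged:
By the outcome, as a careful person would: the job done as asked, in the order asked, and still so for the second after the job is handed in, while the arm keeps its last pose, push and grip.
It also fails if it takes over 51 s, if anything falls off the work surface, if the arm or the gripper's body presses on something with over 40 N, if the wrist force passes 120 N, or if a joint passes its speed limit or range.

ROBOT

A 7-joint arm with a two-finger parallel gripper is mounted at the origin on the work surface. World frame = base frame: x ahead of the robot, y to its left, z up, the work surface at z = 0. Lengths are in m, angles in rad, forces in N, time in s.
With the tool pointing down it reaches from about 0.35 to 0.9 m from the base axis. Payload 7.2 kg.
Tool frame: the origin (TCP) lies midway between the tips of the shut fingers; the grasp point (between the pads) lies 19 mm behind it; z points along the fingers, y is the line along which they close (so a half turn about z gives the same grasp; the last joint's range is limited). The gripper opens to 85 mm and grips with 20 to 120 N. Pads are 22 mm wide; open, the fingers measure 114 mm over their backs; the gripper's body (76 mm by 85 mm) begins 54 mm behind the grasp point. The pads swing forward as they close: fully open they stand 13 mm farther back than shut.
Start: joints at [1.215, 0.411, -0.013, 1.596, 0.006, 1.134, -0.082], TCP at [0.177, -0.599, 0.231] pointing down, gripper open.
Joint ranges: [-2.95, 2.95], [-0.29, 1.99], [-1.47, 1.44], [0.14, 2.54], [-1.03, 4.17], [0.13, 1.85], [-2.86, 2.86]. Speed limits (rad/s): [2.39, 2.39, 3.01, 3.01, 3.14, 3.14, 3.14].

INTERFACE

Orientations are given as a 3x3 rotation matrix whose columns are the frame's x, y, z axes.
In Python, from cell import r, imaging gives the robot as it stands.
- The arm moves only by the tool servo_tool, never from a script. Its argument "moves" is a list of rows, each an object with "slide": the shift along the tool's x, y, z in m, a list of three; "turn": the turn, a rotation vector about the tool's x, y, z in degrees, a list of three. In form: [{"slide": [x, y, z], "turn": [ax, ay, az]}, ...]. A call has 1 to 20 rows; each row is the pose to reach, as a shift and turn from the pose commanded when the call began, along the tool's axes at that moment; what a row does not reach only later rows make up. A row lasts 1/12 s, in which the tool goes at most 41.7 mm and 7.16 degrees, less where a joint would pass 70% of its speed; a pose out of reach is approached as far as the arm can. A call with a gripper value outside its range is refused whole. "claw" is the closure, from 0 (fully open) to 1 (shut), set as the call begins (left out, the last holds). The fingers move at their own pace and stop on an object; "squeeze" is the grip in N (left out, the last holds). Time passes only in rows, so rows that repeat a pose let the fingers close. It gives the time, the measured TCP pose, the force, the opening and the grip force at its end, in the units of the state.
- r.get_state(): the state, without advancing time (a new reading comes with each control period).
- imaging.capture(name): name is "side" or "top"; returns a dict with "img" (420x560x3 uint8, blue, green, red), "vfov" (degrees; the focal length in pixels is half the picture's height over the tangent of half this angle, whatever the lens; pixels are square), "cx", "cy" (the principal point, pixels), "R" (3x3) and "t" (3): a world point X has camera coordinates R X + t. Camera axes: x right, y down, z forward; pixel columns grow to the right and rows downward; lengths in m; the calibration is good to about 2 mm. A picture is of the moment at which its call begins. There is no depth.
- r.close_job(): hands the job in; it is judged then, once.
The state is a dict: "time_s": time; "qpos": joint angles; "joint_vel": joint speeds; "tau": joint torques, N m; "ee_pos": TCP position; "orientation": TCP orientation; "wrist_force": force on the tool from outside, world axes, zero at the start; "wrist_torque": the same for the moment, N m; "width": finger opening in m; "finger_force": force on a finger pad.
Only numpy, scipy, OpenCV 4.12 (cv2) and the standard library are available. Lean on these libraries where they do the work, as an engineer would, in place of code of your own. Each camera call takes 0.05 s, during which the arm holds its last target. There are 200 camera calls.

## Working session

There is one attempt and no reset: what is moved stays moved. The work goes in short steps, Python scripts to look and compute and a tool call to move; the robot and the scene stay as the last step left them, time stands still between calls to the robot, and variables do not carry over. Pictures are saved under pics/ and viewed, at most 10 in all, crops included, and the job is handed in when it is done.

Besides the shell and the picture viewer there is one more tool, called as name([rows], argument=value, ...), one row to a line, values as JSON. servo_tool: Moves the arm, as the interface text tells. Its arguments: {"type":"object","properties":{"moves":{"type":"array"},"claw":{"type":"number"},"squeeze":{"type":"number"}},"required":["moves"]}

```bash
mkdir -p pics; ls
python3 - <<'E'
from cell import r, imaging
import cv2, numpy as np, pickle
np.set_printoptions(precision=4,suppress=True)
for n in("side","top"):
    c=imaging.capture(n); cv2.imwrite(f"pics/{n}0.png",c["img"]); pickle.dump(c,open(f"{n}0.pkl","wb"))
    print(n,c["vfov"],c["cx"],c["cy"],"cam pos",-c["R"].T@c["t"],"\n",c["R"], [k for k in c])
s=r.get_state();print(s)
E
```

```text
pics
side 57.9015320746899 279.6402200076537 212.11382900375352 cam pos [ 0.5111 -0.6929  0.6834] 
 [[ 0.9997 -0.0248  0.0086]
 [-0.0072 -0.5737 -0.8191]
 [ 0.0253  0.8187 -0.5736]] ['img', 'vfov', 'cx', 'cy', 'R', 't']
top 44.54481012786217 271.9025355770933 200.44000965364245 cam pos [0.4131 0.0454 1.5119] 
 [[-0.029  -0.9996  0.0066]
 [-0.996   0.0283 -0.0844]
 [ 0.0841 -0.0091 -0.9964]] ['img', 'vfov', 'cx', 'cy', 'R', 't']
{'time_s': 0.1, 'qpos': array([ 1.2148,  0.4118, -0.0127,  1.5969,  0.0056,  1.1343, -0.0822]), 'joint_vel': array([ 0.0007, -0.0041,  0.0006, -0.0031, -0.0001, -0.0013, -0.0003]), 'tau': array([  0.0028, -60.1832,   0.6846, -30.009 ,   0.014 ,   0.0064,
         0.    ]), 'ee_pos': array([ 0.1773, -0.5989,  0.2305]), 'orientation': array([[ 0.9589,  0.2838, -0.0005],
       [ 0.2838, -0.9589,  0.0013],
       [-0.0001, -0.0014, -1.    ]]), 'wrist_force': array([-0.0189,  0.4211,  0.8031]), 'wrist_torque': array([-0.0054,  0.0101, -0.0235]), 'finger_force': 0.0, 'width': 0.08540375286270825}
```

View pics/side0.png

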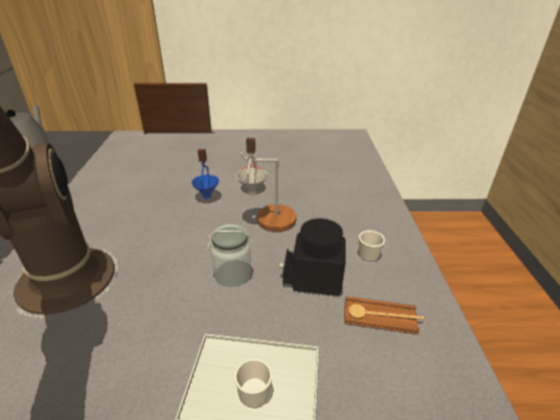

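View pics/top0.png

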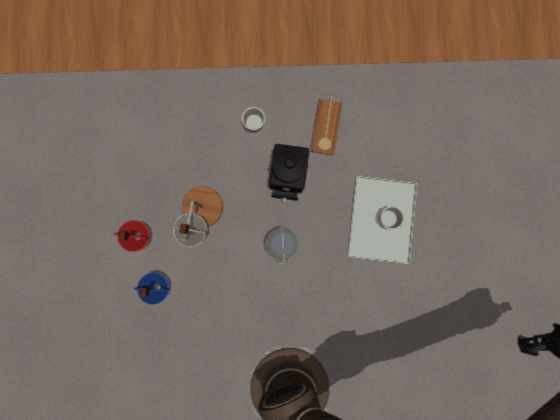

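The side view shows the steel dripper on the hook at about (252,180) with a dark grip near (251,145), a blue decoy at (205,188), and the tray cup at (254,383). The top view shows the dripper cone at (191,230) with its grip at about (184,229), a red decoy at (133,236) and the cup at (389,217). In the side view the red decoy may be hidden behind the steel one, so I'll zoom in.

Run:
```python
import cv2, numpy as np, pickle
s=pickle.load(open("side0.pkl","rb"))["img"];t=pickle.load(open("top0.pkl","rb"))["img"]
a=cv2.resize(s[125:235,185:310],None,fx=5,fy=5,interpolation=cv2.INTER_CUBIC)
cv2.imwrite("pics/sc.png",a)
b=cv2.resize(t[180:310,105:235],None,fx=4.5,fy=4.5,interpolation=cv2.INTER_CUBIC)
cv2.imwrite("pics/tc.png",b)
```

```text
(no output)
```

View pics/sc.png

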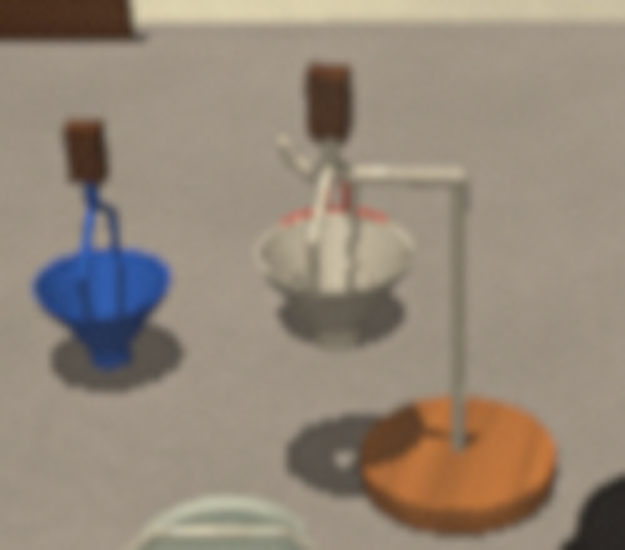

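View pics/tc.png

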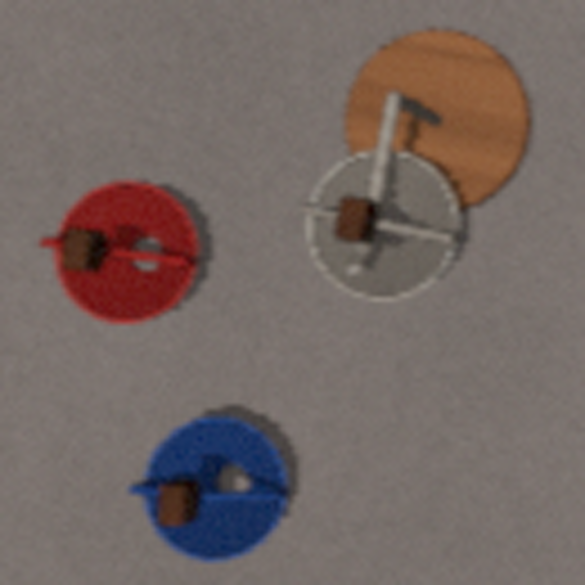

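The steel grip is the dark block on the hook, at side (250.8,145.6) and top (184,229). In the side view the red decoy is directly behind it, with only its rim showing. Next I'll measure the main points.

```bash
cat > h.py <<'E'
import cv2, numpy as np, pickle
np.set_printoptions(precision=4,suppress=True)
def load(n): return pickle.load(open(n+".pkl","rb"))
def ray(c,p):
    f=210/np.tan(np.radians(c["vfov"]/2))
    d=c["R"].T@np.array([(p[0]-c["cx"])/f,(p[1]-c["cy"])/f,1.]); return -c["R"].T@c["t"],d/np.linalg.norm(d)
def plane(c,p,z):
    o,d=ray(c,p); return o+d*(z-o[2])/d[2]
def tri(c1,p1,c2,p2):
    o1,d1=ray(c1,p1);o2,d2=ray(c2,p2)
    k=np.linalg.lstsq(np.c_[d1,-d2],o2-o1,rcond=None)[0]
    a=o1+k[0]*d1;b=o2+k[1]*d2; return (a+b)/2,np.linalg.norm(a-b)
def proj(c,X):
    f=210/np.tan(np.radians(c["vfov"]/2)); v=c["R"]@X+c["t"]; return np.array([c["cx"]+f*v[0]/v[2],c["cy"]+f*v[1]/v[2]])
def blobs(c,x0,y0,x1,y1,fn,amin=15):
    im=c["img"][y0:y1,x0:x1].astype(int); m=fn(im[...,0],im[...,1],im[...,2]).astype(np.uint8)
    n,l,st,ce=cv2.connectedComponentsWithStats(m)
    out=[]
    for i in range(1,n):
        if st[i,4]>=amin:
            cs,_=cv2.findContours((l==i).astype(np.uint8),0,2); k=max(cs,key=cv2.contourArea)
            out.append((st[i,4],ce[i]+[x0,y0],st[i,:4]+[x0,y0,0,0],cv2.minAreaRect(k)))
    return out
E
python3 - <<'E'
from h import *
s=load("side0");t=load("top0")
br=lambda b,g,r:(r<110)&(r-b>18)&(g<70)
gs=blobs(s,235,130,265,160,br);gt=blobs(t,172,215,200,242,br)
print("grip",gs,gt)
for a in gs:
  for b in gt: print(tri(s,a[1],t,b[1]))
# stand foot (top z .022) in top
print("foot top",plane(t,(105+438/4.5,180+119/4.5),.022))
print("foot side",plane(s,(185+458/5,125+445/5),.022))
rt=plane(t,(105+392/4.5,180+97/4.5),.2); print("rodtop",rt)
print("rodtop tri",tri(s,(185+464/5,125+174/5),t,(105+392/4.5,180+97/4.5)))
print("tip tri",tri(s,(185+281/5,125+140/5),t,(105+353/4.5,180+270/4.5)))
# dripper cone rim
print("cone rim z~.144",plane(t,(105+384/4.5,180+225/4.5),.144))
# cup and tray
im=t["img"]; print("tray px",im[200,365],"cup px",im[218,389],"rim",im[208,389])
w=lambda b,g,r:(g>150)
for B in blobs(t,340,165,430,275,lambda b,g,r:(g>120)):print("top",B)
for B in blobs(s,225,350,285,410,lambda b,g,r:(g>150)):print("side",B)
c=np.hstack([cv2.resize(t["img"][170:270,345:420],(375,500),interpolation=2),cv2.resize(s["img"][350:420,220:290],(425,425),interpolation=2)[:425].repeat(1,0) if 0 else cv2.copyMakeBorder(cv2.resize(s["img"][350:420,220:290],(420,420),interpolation=2),0,80,0,0,0)])
cv2.imwrite("pics/cup.png",c)
E
```

```text
grip [(np.int32(96), array([250.3542, 145.3438]), array([247, 139,   8,  14]), ((15.5, 15.5), (13.0, 7.0), 90.0))] [(np.int32(64), array([183.1094, 228.25  ]), array([179, 224,   9,  10]), ((11.134615898132324, 13.326922416687012), (7.0601806640625, 9.60969066619873), 11.309932708740234))]
(array([0.4583, 0.2555, 0.2406]), np.float64(0.0014131378304970404))
foot top [0.5271 0.2347 0.022 ]
foot side [0.5308 0.2413 0.022 ]
rodtop [0.5268 0.2381 0.2   ]
rodtop tri (array([0.5298, 0.2374, 0.2056]), np.float64(0.006995684923231252))
tip tri (array([0.4309, 0.2593, 0.2159]), np.float64(0.003926980977471406))
cone rim z~.144 [0.4558 0.2522 0.144 ]
tray px [167 175 170] cup px [168 175 170] rim [ 93 101 106]
top (np.int32(4811), array([381.7763, 219.862 ]), array([348, 175,  70,  90]), ((43.06098175048828, 54.45122528076172), (63.38770294189453, 83.70710754394531), 6.34019136428833))
side (np.int32(3104), array([254.5667, 377.2861]), array([225, 350,  60,  60]), ((29.5, 29.5), (59.0, 59.0), 90.0))
```

View pics/cup.png

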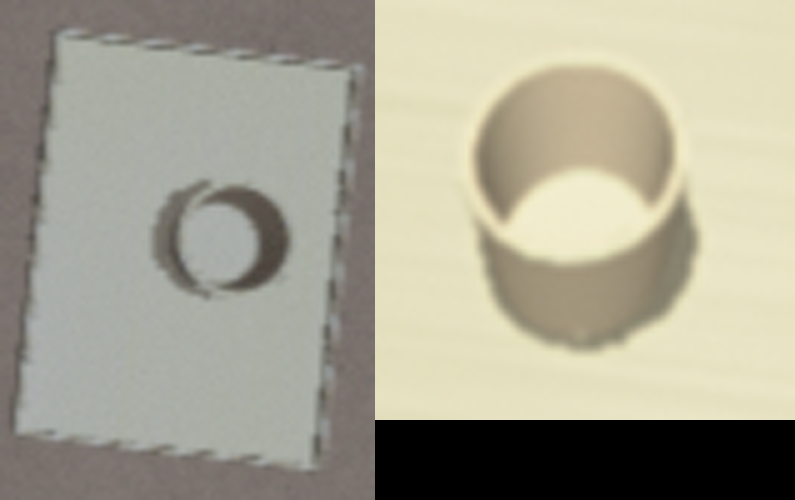

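The cup rim shows clearly in the side view, centred at about (253.4,376.9). In the top view its mouth is at about (391.4,217.4). Next I'll work out the cup position, the obstacle positions and the first slides.

```bash
cat >> h.py <<'E'
def slides(st,pts):
    R=st["orientation"]
    return [np.round(R.T@(np.array(p)-st["ee_pos"]),3) for p in pts]
E
python3 - <<'E'
from h import *
from cell import r
s=load("side0");t=load("top0")
# side rim outer ellipse pts (crop coords -> px)
E=[(93,160),(313,160),(203,62),(205,266),(130,90),(278,90)]
P=np.array([plane(s,(220+(a+.5)/6-.5,350+(b+.5)/6-.5),.06)[:2] for a,b in E]); 
A=np.c_[2*P,np.ones(len(P))];x=np.linalg.lstsq(A,(P**2).sum(1),rcond=None)[0]
print("cup side",x[:2],"R",np.sqrt(x[2]+x[0]**2+x[1]**2))
print("cup top",plane(t,(391.4,217.4),.06), "tri",tri(s,(253.4,376.9),t,(391.4,217.4)))
for n,p,z in [("tray",(381.8,219.9),.007),("jar",(281,243.5),.14),("grinder",(290,168),.17)]:print(n,plane(t,p,z))
st=r.get_state()
print(slides(st,[(.42,-.35,.38),(.47,-.05,.38),(.4565,.2545,.36)]))
E
```

```text
cup side [ 0.4793 -0.3087] R 0.03232383057457555
cup top [ 0.4777 -0.3055  0.06  ] tri (array([ 0.4787, -0.3067,  0.0548]), np.float64(0.0014047229148091318))
tray [ 0.4736 -0.2897  0.007 ]
jar [0.413 0.012 0.14 ]
grinder [ 0.611  -0.0171  0.17  ]
[array([ 0.303, -0.17 , -0.149]), array([ 0.436, -0.443, -0.149]), array([ 0.51 , -0.739, -0.128])]
```

servo_tool([
  {"slide":[0.05,0,-0.1],"turn":[0,0,6]},
  {"slide":[0.15,-0.06,-0.149],"turn":[0,0,12]},
  {"slide":[0.303,-0.17,-0.149],"turn":[0,0,18]},
  {"slide":[0.303,-0.17,-0.149],"turn":[0,0,24]},
  {"slide":[0.303,-0.17,-0.149],"turn":[0,0,29.5]},
  {"slide":[0.303,-0.17,-0.149],"turn":[0,0,29.5]},
  {"slide":[0.303,-0.17,-0.149],"turn":[0,0,29.5]},
  {"slide":[0.303,-0.17,-0.149],"turn":[0,0,29.5]},
  {"slide":[0.303,-0.17,-0.149],"turn":[0,0,29.5]},
  {"slide":[0.436,-0.443,-0.149],"turn":[0,0,29.5]},
  {"slide":[0.436,-0.443,-0.149],"turn":[0,0,29.5]},
  {"slide":[0.436,-0.443,-0.149],"turn":[0,0,29.5]},
  {"slide":[0.436,-0.443,-0.149],"turn":[0,0,29.5]},
  {"slide":[0.436,-0.443,-0.149],"turn":[0,0,29.5]},
  {"slide":[0.436,-0.443,-0.149],"turn":[0,0,29.5]},
  {"slide":[0.436,-0.443,-0.149],"turn":[0,0,29.5]},
  {"slide":[0.436,-0.443,-0.149],"turn":[0,0,29.5]},
  {"slide":[0.436,-0.443,-0.149],"turn":[0,0,29.5]},
  {"slide":[0.436,-0.443,-0.149],"turn":[0,0,29.5]},
  {"slide":[0.436,-0.443,-0.149],"turn":[0,0,29.5]},
])

```text
time_s: 1.77
ee_pos: [0.4695, -0.0517, 0.38]
orientation: [[0.974, -0.226, -0.001], [-0.226, -0.974, -0.001], [-0.001, 0.001, -1.0]]
wrist_force: [0.1, -0.5, -0.8]
width: 0.0852
finger_force: 0.0
```

Run:
```python
from h import *
from cell import r
st=r.get_state();print(st["time_s"],st["qpos"],st["ee_pos"],st["orientation"],slides(st,[(.4565,.2545,.33)]))
```

```text
1.7667 [ 0.346   0.0699 -0.3596  1.6953  0.0256  1.3817 -1.816 ] [ 0.4695 -0.0517  0.38  ] [[ 0.9742 -0.2256 -0.0007]
 [-0.2257 -0.9742 -0.0006]
 [-0.0006  0.0008 -1.    ]] [array([-0.082, -0.295,  0.05 ])]
```

servo_tool([
  {"slide":[-0.082,-0.295,0.0]},
  {"slide":[-0.082,-0.295,0.0]},
  {"slide":[-0.082,-0.295,0.0]},
  {"slide":[-0.082,-0.295,0.0]},
  {"slide":[-0.082,-0.295,0.0]},
  {"slide":[-0.082,-0.295,0.0]},
  {"slide":[-0.082,-0.295,0.02]},
  {"slide":[-0.082,-0.295,0.05]},
  {"slide":[-0.082,-0.295,0.08]},
  {"slide":[-0.082,-0.295,0.08]},
  {"slide":[-0.082,-0.295,0.08]},
  {"slide":[-0.082,-0.295,0.08]},
])

```text
validation failed for argument at $.mo...
```

Run:
```python
from h import *
from cell import r,imaging
st=r.get_state();print(st["time_s"],st["qpos"],st["ee_pos"])
ims=[]
for n in("side","top"):
    c=imaging.capture(n); pickle.dump(c,open(n+"1.pkl","wb"))
    p=proj(c,st["ee_pos"]);print(n,p)
    x,y=np.round(p).astype(int)
    ims.append(cv2.resize(c["img"][y-50:y+50,x-40:x+40],(400,500),interpolation=2));print(x-40,y-50)
cv2.imwrite("pics/near.png",np.hstack(ims))
```

```text
1.7667 [ 0.346   0.0699 -0.3596  1.6953  0.0256  1.3817 -1.816 ] [ 0.4695 -0.0517  0.38  ]
side [246.9289 147.3885]
207 97
top [311.644  216.9816]
272 167
```

View pics/near.png

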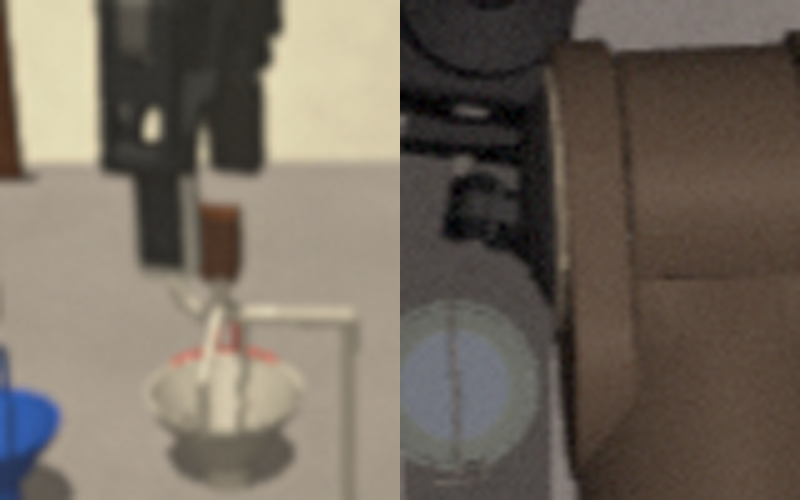

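The move was refused because every row needs a turn. This picture shows the gripper in front of the dripper, with one finger tip near the predicted pixel. I'll resend it with turns.

servo_tool([
  {"slide":[-0.082,-0.295,0.0],"turn":[0,0,0]},
  {"slide":[-0.082,-0.295,0.0],"turn":[0,0,0]},
  {"slide":[-0.082,-0.295,0.0],"turn":[0,0,0]},
  {"slide":[-0.082,-0.295,0.0],"turn":[0,0,0]},
  {"slide":[-0.082,-0.295,0.0],"turn":[0,0,0]},
  {"slide":[-0.082,-0.295,0.0],"turn":[0,0,0]},
  {"slide":[-0.082,-0.295,0.0],"turn":[0,0,0]},
  {"slide":[-0.082,-0.295,0.0],"turn":[0,0,0]},
  {"slide":[-0.082,-0.295,0.02],"turn":[0,0,0]},
  {"slide":[-0.082,-0.295,0.05],"turn":[0,0,0]},
  {"slide":[-0.082,-0.295,0.08],"turn":[0,0,0]},
  {"slide":[-0.082,-0.295,0.08],"turn":[0,0,0]},
  {"slide":[-0.082,-0.295,0.08],"turn":[0,0,0]},
  {"slide":[-0.082,-0.295,0.08],"turn":[0,0,0]},
])

```text
time_s: 3.03
ee_pos: [0.4572, 0.2548, 0.3018]
orientation: [[0.974, -0.227, 0.001], [-0.227, -0.974, 0.001], [0.001, -0.001, -1.0]]
wrist_force: [0.1, -0.6, 0.3]
width: 0.0857
finger_force: 0.0
```

Run:
```python
from h import *
from cell import r,imaging
st=r.get_state();print(st["time_s"],st["qpos"],st["ee_pos"])
c=imaging.capture("side"); pickle.dump(c,open("side2.pkl","wb"))
p=proj(c,st["ee_pos"]);print(p)
x,y=np.round(p).astype(int);print(x-40,y-40)
cv2.imwrite("pics/near2.png",cv2.resize(c["img"][y-40:y+60,x-45:x+45],(540,600),interpolation=2))
for dy in (.0427,-.0427):
  print(proj(c,st["ee_pos"]+st["orientation"]@[0,dy,-.013]))
```

```text
3.0333 [-0.0797  0.2395 -0.6248  1.7106  0.1476  1.2374 -2.5387] [0.4572 0.2548 0.3018]
[248.8153 123.9478]
209 84
[244.0558 125.3941]
[252.876  113.3891]
```

View pics/near2.png

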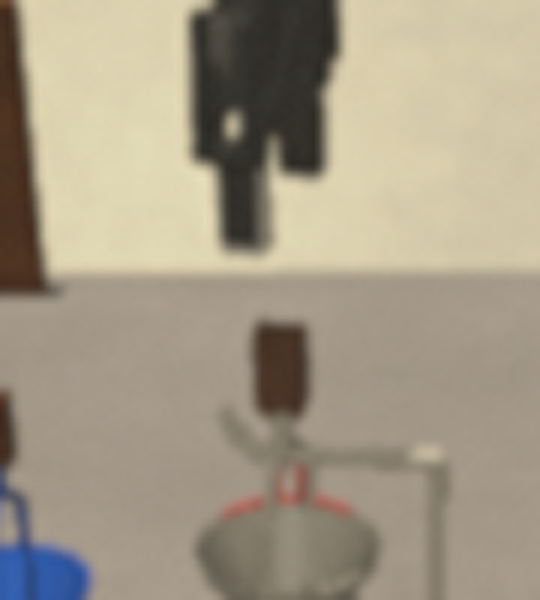

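The front finger tip is at crop (243,248), within about half a pixel of the predicted (243,251), so the calibration holds. The grip is centred at full-image (250.4,144.9), and I'll now check its x and height.

Run:
```python
from h import *
c=load("side2")
R=np.array([[.974,.226],[-.226,.974]])
for y in (.250,.2545,.259):
  for px in [(250.4,144.9)]:
    # intersect ray with front-face plane through grip centre y - 8mm
    o,d=ray(c,px); n=np.array([.226,.974,0]); 
    # centre (x0,y): iterate
    x0=.457
    for _ in range(5):
        q=np.array([x0,y,0])-.008*n; k=n@(q-o)/(n@d); P=o+k*d; x0=P[0]+.008*.226+ (y-.008*.974-P[1])*0
    print(y,"centre x",x0,"z",P[2],P)
t=load("top0")
# top view: top face of grip z~.254; crop block x 340-374,y 198-240 
for p in [(341,199),(375,203),(371,242),(337,238)]: print(plane(t,(105+(p[0]+.5)/4.5-.5,180+(p[1]+.5)/4.5-.5),.254))
```

```text
0.25 centre x 0.4617418056980188 z 0.24811576395958462 [0.4599 0.2422 0.2481]
0.2545 centre x 0.46149565431152056 z 0.24602099680826006 [0.4597 0.2467 0.246 ]
0.259 centre x 0.46124950292502237 z 0.24392622965693544 [0.4594 0.2512 0.2439]
[0.4682 0.2597 0.254 ]
[0.4654 0.2412 0.254 ]
[0.4443 0.2437 0.254 ]
[0.447  0.2622 0.254 ]
```

servo_tool([
  {"slide":[0.002,0,0.015],"turn":[0,0,0]},
  {"slide":[0.002,0,0.03],"turn":[0,0,0]},
  {"slide":[0.002,0,0.045],"turn":[0,0,0]},
  {"slide":[0.002,0,0.06],"turn":[0,0,0]},
  {"slide":[0.002,0,0.072],"turn":[0,0,0]},
  {"slide":[0.002,0,0.08],"turn":[0,0,0]},
  {"slide":[0.002,0,0.08],"turn":[0,0,0]},
  {"slide":[0.002,0,0.08],"turn":[0,0,0]},
  {"slide":[0.002,0,0.08],"turn":[0,0,0]},
], claw=0)

```text
time_s: 3.83
ee_pos: [0.4587, 0.2551, 0.2213]
orientation: [[0.974, -0.225, 0.001], [-0.225, -0.974, 0.001], [0.001, -0.001, -1.0]]
wrist_force: [0.4, -0.1, 0.2]
width: 0.0852
finger_force: 0.0
```

servo_tool([
  {"slide":[0,0,0],"turn":[0,0,0]},
  {"slide":[0,0,0],"turn":[0,0,0]},
  {"slide":[0,0,0],"turn":[0,0,0]},
  {"slide":[0,0,0],"turn":[0,0,0]},
  {"slide":[0,0,0],"turn":[0,0,0]},
  {"slide":[0,0,0],"turn":[0,0,0]},
  {"slide":[0,0,0],"turn":[0,0,0]},
  {"slide":[0,0,0],"turn":[0,0,0]},
  {"slide":[0,0,0],"turn":[0,0,0]},
  {"slide":[0,0,0],"turn":[0,0,0]},
  {"slide":[0,0,0],"turn":[0,0,0]},
  {"slide":[0,0,0],"turn":[0,0,0]},
  {"slide":[0,0,0],"turn":[0,0,0]},
  {"slide":[0,0,0],"turn":[0,0,0]},
  {"slide":[0,0,0],"turn":[0,0,0]},
  {"slide":[0,0,0],"turn":[0,0,0]},
], claw=1, squeeze=50)

```text
time_s: 5.17
ee_pos: [0.4583, 0.255, 0.2204]
orientation: [[0.974, -0.225, 0.0], [-0.225, -0.974, 0.001], [0.0, -0.001, -1.0]]
wrist_force: [1.5, 3.1, 1.3]
width: 0.0155
finger_force: 50.8
```

Run:
```python
from h import *
from cell import r,imaging
st=r.get_state();print(st)
c=imaging.capture("side"); pickle.dump(c,open("side3.pkl","wb"))
cv2.imwrite("pics/near3.png",cv2.resize(c["img"][105:205,205:305],(600,600),interpolation=2))
```

```text
{'time_s': 5.1667, 'qpos': array([-0.1016,  0.3132, -0.6122,  1.8217,  0.2032,  1.0689, -2.5869]), 'joint_vel': array([ 0.0011, -0.0013,  0.0003,  0.0011, -0.0012,  0.0008, -0.0003]), 'tau': array([  1.4812, -45.9228,  -3.5786, -25.903 ,   0.6163,   1.4106,
         0.0072]), 'ee_pos': array([0.4583, 0.255 , 0.2204]), 'orientation': array([[ 0.9744, -0.2249,  0.0004],
       [-0.2249, -0.9744,  0.0005],
       [ 0.0003, -0.0006, -1.    ]]), 'wrist_force': array([1.4811, 3.0822, 1.3037]), 'wrist_torque': array([ 0.9987, -0.2876,  0.0223]), 'finger_force': 50.84942042827606, 'width': 0.015512194803867346}
```

View pics/near3.png

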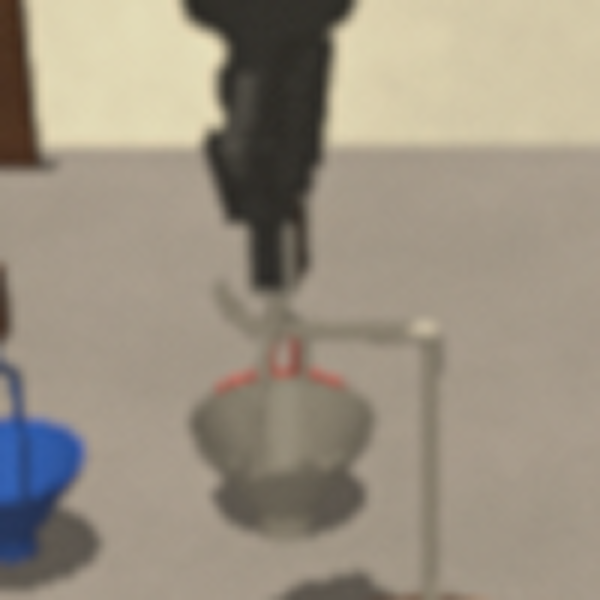

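The grip is held between the pads (15.5 mm, 51 N) and the dripper is still level on the hook. Now I'll lift it 31 mm.

servo_tool([
  {"slide":[0,0,-0.003],"turn":[0,0,0]},
  {"slide":[0,0,-0.006],"turn":[0,0,0]},
  {"slide":[0,0,-0.01],"turn":[0,0,0]},
  {"slide":[0,0,-0.014],"turn":[0,0,0]},
  {"slide":[0,0,-0.018],"turn":[0,0,0]},
  {"slide":[0,0,-0.022],"turn":[0,0,0]},
  {"slide":[0,0,-0.026],"turn":[0,0,0]},
  {"slide":[0,0,-0.029],"turn":[0,0,0]},
  {"slide":[0,0,-0.031],"turn":[0,0,0]},
  {"slide":[0,0,-0.031],"turn":[0,0,0]},
  {"slide":[0,0,-0.031],"turn":[0,0,0]},
  {"slide":[0,0,-0.031],"turn":[0,0,0]},
])

```text
time_s: 6.22
ee_pos: [0.458, 0.2546, 0.2511]
orientation: [[0.974, -0.225, -0.0], [-0.225, -0.974, -0.0], [-0.0, 0.0, -1.0]]
wrist_force: [0.1, -1.2, -1.8]
width: 0.0153
finger_force: 50.6
```

Run:
```python
from h import *
from cell import r,imaging
st=r.get_state();print({k:st[k] for k in("time_s","ee_pos","wrist_force","wrist_torque","width")})
c=imaging.capture("side"); pickle.dump(c,open("side4.pkl","wb"))
cv2.imwrite("pics/near4.png",cv2.resize(c["img"][95:195,205:305],(600,600),interpolation=2))
```

```text
{'time_s': 6.2167, 'ee_pos': array([0.458 , 0.2546, 0.2511]), 'wrist_force': array([ 0.084 , -1.2005, -1.8215]), 'wrist_torque': array([ 0.0245, -0.0055, -0.0227]), 'width': 0.01528254714070735}
```

View pics/near4.png

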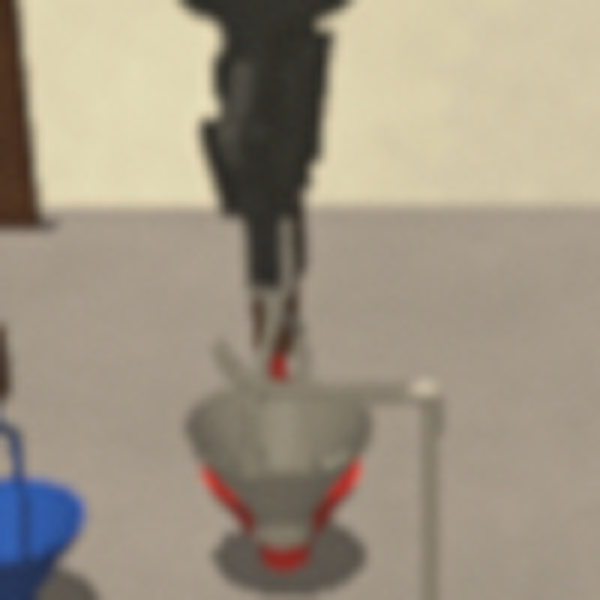

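The dripper is free and level (1.8 N, no moment), with the arch above the arm and the cone below it. Next I'll slide it out along the stand's -x.

servo_tool([
  {"slide":[-0.003,0,0],"turn":[0,0,0]},
  {"slide":[-0.008,0,0],"turn":[0,0,0]},
  {"slide":[-0.015,0,0],"turn":[0,0,0]},
  {"slide":[-0.023,0,0],"turn":[0,0,0]},
  {"slide":[-0.031,0,0],"turn":[0,0,0]},
  {"slide":[-0.039,0,0],"turn":[0,0,0]},
  {"slide":[-0.047,0,0],"turn":[0,0,0]},
  {"slide":[-0.055,0,0],"turn":[0,0,0]},
  {"slide":[-0.063,0,0],"turn":[0,0,0]},
  {"slide":[-0.071,0,0],"turn":[0,0,0]},
  {"slide":[-0.077,0,0],"turn":[0,0,0]},
  {"slide":[-0.08,0,0],"turn":[0,0,0]},
  {"slide":[-0.08,0,0],"turn":[0,0,0]},
  {"slide":[-0.08,0,0],"turn":[0,0,0]},
  {"slide":[-0.08,0,0],"turn":[0,0,0]},
])

```text
time_s: 7.52
ee_pos: [0.3807, 0.2725, 0.2513]
orientation: [[0.974, -0.226, 0.0], [-0.226, -0.974, -0.0], [0.0, -0.0, -1.0]]
wrist_force: [0.1, -0.8, -2.1]
width: 0.0155
finger_force: 50.6
```

Run:
```python
from h import *
from cell import r,imaging
st=r.get_state();print({k:st[k] for k in("time_s","qpos","ee_pos","wrist_force","wrist_torque","width")})
print(slides(st,[(.375,.273,.37),(.40,.0,.37),(.4785,-.307,.37)]))
```

```text
{'time_s': 7.5167, 'qpos': array([-0.1297,  0.1826, -0.6678,  1.9   ,  0.1266,  1.1008, -2.6454]), 'ee_pos': array([0.3807, 0.2725, 0.2513]), 'wrist_force': array([ 0.1425, -0.7868, -2.0608]), 'wrist_torque': array([ 0.0413, -0.0413,  0.0123]), 'width': 0.015544096759062327}
[array([-0.006,  0.001, -0.119]), array([ 0.08 ,  0.261, -0.119]), array([ 0.226,  0.542, -0.119])]
```

servo_tool([
  {"slide":[0,0,-0.004],"turn":[0,0,0]},
  {"slide":[0,0,-0.012],"turn":[0,0,0]},
  {"slide":[0,0,-0.024],"turn":[0,0,0]},
  {"slide":[0,0,-0.038],"turn":[0,0,0]},
  {"slide":[0,0,-0.052],"turn":[0,0,0]},
  {"slide":[0,0,-0.066],"turn":[0,0,0]},
  {"slide":[0,0,-0.08],"turn":[0,0,0]},
  {"slide":[0,0,-0.094],"turn":[0,0,0]},
  {"slide":[0,0,-0.106],"turn":[0,0,0]},
  {"slide":[0,0,-0.115],"turn":[0,0,0]},
  {"slide":[0,0,-0.12],"turn":[0,0,0]},
  {"slide":[0.001,0.005,-0.12],"turn":[0,0,0]},
  {"slide":[0.004,0.015,-0.12],"turn":[0,0,0]},
  {"slide":[0.01,0.032,-0.12],"turn":[0,0,0]},
  {"slide":[0.016,0.052,-0.12],"turn":[0,0,0]},
  {"slide":[0.022,0.072,-0.12],"turn":[0,0,0]},
  {"slide":[0.028,0.092,-0.12],"turn":[0,0,0]},
  {"slide":[0.034,0.11,-0.12],"turn":[0,0,0]},
  {"slide":[0.038,0.122,-0.12],"turn":[0,0,0]},
  {"slide":[0.04,0.13,-0.12],"turn":[0,0,0]},
])

```text
time_s: 9.18
ee_pos: [0.3898, 0.1349, 0.3706]
orientation: [[0.974, -0.227, -0.001], [-0.227, -0.974, -0.001], [-0.001, 0.001, -1.0]]
wrist_force: [-0.6, 0.8, -1.0]
width: 0.0157
finger_force: 50.5
```

Run:
```python
from h import *
from cell import r,imaging
st=r.get_state();print({k:st[k] for k in("time_s","qpos","ee_pos","wrist_force","width")})
print(slides(st,[(.40,.0,.37),(.4785,-.307,.37)]))
```

```text
{'time_s': 9.1833, 'qpos': array([ 0.0911, -0.0355, -0.5144,  1.8167, -0.0176,  1.3571, -2.2194]), 'ee_pos': array([0.3898, 0.1349, 0.3706]), 'wrist_force': array([-0.6152,  0.8095, -1.0271]), 'width': 0.015700137162702906}
[array([0.041, 0.129, 0.001]), array([0.187, 0.41 , 0.001])]
```

servo_tool([
  {"slide":[0.003,0.006,0],"turn":[0,0,0]},
  {"slide":[0.008,0.018,0],"turn":[0,0,0]},
  {"slide":[0.017,0.036,0],"turn":[0,0,0]},
  {"slide":[0.028,0.06,0],"turn":[0,0,0]},
  {"slide":[0.039,0.085,0],"turn":[0,0,0]},
  {"slide":[0.05,0.11,0],"turn":[0,0,0]},
  {"slide":[0.062,0.136,0],"turn":[0,0,0]},
  {"slide":[0.074,0.162,0],"turn":[0,0,0]},
  {"slide":[0.086,0.188,0],"turn":[0,0,0]},
  {"slide":[0.098,0.214,0],"turn":[0,0,0]},
  {"slide":[0.11,0.24,0],"turn":[0,0,0]},
  {"slide":[0.122,0.266,0],"turn":[0,0,0]},
  {"slide":[0.134,0.292,0],"turn":[0,0,0]},
  {"slide":[0.146,0.318,0],"turn":[0,0,0]},
  {"slide":[0.157,0.343,0],"turn":[0,0,0]},
  {"slide":[0.167,0.366,0],"turn":[0,0,0]},
  {"slide":[0.176,0.386,0],"turn":[0,0,0]},
  {"slide":[0.183,0.4,0],"turn":[0,0,0]},
  {"slide":[0.187,0.408,0],"turn":[0,0,0]},
  {"slide":[0.187,0.41,0],"turn":[0,0,0]},
])

```text
time_s: 10.85
ee_pos: [0.4801, -0.3054, 0.3705]
orientation: [[0.974, -0.226, -0.001], [-0.226, -0.974, 0.001], [-0.001, -0.0, -1.0]]
wrist_force: [-0.4, 0.2, -1.7]
width: 0.0154
finger_force: 50.5
```

servo_tool([
  {"slide":[0,0,0.006],"turn":[0,0,0]},
  {"slide":[0,0,0.016],"turn":[0,0,0]},
  {"slide":[0,0,0.03],"turn":[0,0,0]},
  {"slide":[0,0,0.044],"turn":[0,0,0]},
  {"slide":[0,0,0.058],"turn":[0,0,0]},
  {"slide":[0,0,0.072],"turn":[0,0,0]},
  {"slide":[0,0,0.086],"turn":[0,0,0]},
  {"slide":[0,0,0.096],"turn":[0,0,0]},
  {"slide":[0,0,0.1],"turn":[0,0,0]},
  {"slide":[0,0,0.1],"turn":[0,0,0]},
  {"slide":[0,0,0.1],"turn":[0,0,0]},
  {"slide":[0,0,0.1],"turn":[0,0,0]},
])

```text
time_s: 11.85
ee_pos: [0.4803, -0.3046, 0.2721]
orientation: [[0.974, -0.225, 0.001], [-0.225, -0.974, -0.001], [0.001, 0.0, -1.0]]
wrist_force: [0.2, 0.3, -1.1]
width: 0.0153
finger_force: 50.4
```

Run:
```python
from h import *
from cell import r,imaging
st=r.get_state();print({k:st[k] for k in("time_s","qpos","ee_pos","wrist_force","wrist_torque","width")})
c=imaging.capture("side"); pickle.dump(c,open("side5.pkl","wb"))
print("spout pred",proj(c,st["ee_pos"]+[0,0,-.133]),"tcp",proj(c,st["ee_pos"]),"rim pred",proj(c,np.array([.4785,-.307,.06])))
cv2.imwrite("pics/near5.png",cv2.resize(c["img"][280:420,185:325],(600,600),interpolation=2))
```

```text
{'time_s': 11.85, 'qpos': array([ 0.5355,  0.2845, -0.0699,  1.6798,  0.0213,  1.1766, -1.3374]), 'ee_pos': array([ 0.4803, -0.3046,  0.2721]), 'wrist_force': array([ 0.1804,  0.3124, -1.144 ]), 'wrist_torque': array([-0.0151, -0.01  , -0.0047]), 'width': 0.015311751402440208}
spout pred [252.402  346.7729] tcp [249.4336 290.5788] rim pred [252.8145 375.4584]
```

View pics/near5.png

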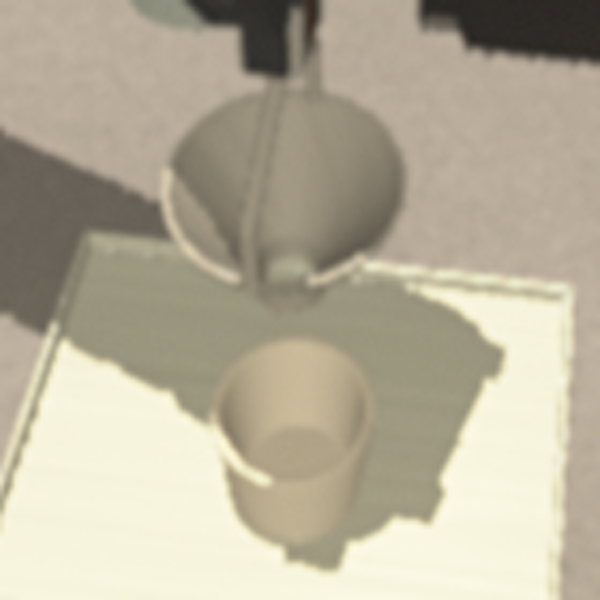

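The rim centre is at (253.1,375.6), agreeing with the earlier cup fix. The cone rim is centred at about (250.8,323) and the spout at column 252.6 with its lower edge near row 352. I'll compare these with the predicted held pose.

Run:
```python
from h import *
from cell import r
st=r.get_state();c=load("side5");e=st["ee_pos"];k=600/140
cr=lambda p:(np.array(p)-[185,280]+.5)*k-.5
a=np.linspace(0,2*np.pi,73)
for n,dz,rad,E in [("spout",0,.014,e),("cone",.06,.045,e),]:
    q=np.array([cr(proj(c,e+[rad*np.cos(t),rad*np.sin(t),-.133+dz])) for t in a]); print(n,"cols",q[:,0].min(),q[:,0].max(),"rows",q[:,1].min(),q[:,1].max())
q=np.array([cr(proj(c,np.array([.4785+.034*np.cos(t),-.307+.034*np.sin(t),.06]))) for t in a]); print("cup",q.min(0),q.max(0))
# measured edges from gradient along centre column/rows
g=cv2.cvtColor(c["img"],6)
print(g[335:362,252]); print("cup rows",g[352:400,253]); print("cone row 320",g[320,215:290]); print("cup row 375", g[374,228:280])
```

```text
spout cols 254.20850732318496 326.7334635107626 rows 257.1834557342985 319.75973942874884
cone cols 161.07143850388414 408.1999284793824 rows 92.63107527760556 293.5949943076912
cup [209.6059 337.6398] [374.5148 490.1724]
[144 141 140 141 147 159 166 166 160 150 139 129 125 127 134 138 139 142
 146 147 147 147 147 154 170 184 185]
cup rows [142 145 149 147 147 148 154 171 183 186 187 186 186 186 186 186 185 185
 185 187 186 186 187 187 187 187 185 177 167 164 163 163 163 163 164 164
 164 163 161 163 172 178 179 177 177 177 176 177]
cone row 320 [171 171 171 172 171 170 172 181 195 191 155 123 115 117 120 121 122 123
 125 125 128 129 133 136 138 141 142 141 140 143 145 139 136 143 150 153
 155 153 153 152 152 149 147 145 145 143 141 138 139 139 136 135 134 132
 129 127 126 125 124 122 120 115 114 124 143 163 173 176 174 172 171 175
 176 177 178]
cup row 375 [149 148 149 148 148 149 155 155 145 136 138 144 150 155 160 164 167 172
 174 177 180 182 183 185 186 187 187 186 186 186 184 182 180 178 175 170
 167 163 158 152 144 142 154 160 155 151 149 149 149 149 149 150]
```

servo_tool([
  {"slide":[-0.001,0.0015,0.004],"turn":[0,0,0]},
  {"slide":[-0.001,0.0015,0.012],"turn":[0,0,0]},
  {"slide":[-0.001,0.0015,0.022],"turn":[0,0,0]},
  {"slide":[-0.001,0.0015,0.032],"turn":[0,0,0]},
  {"slide":[-0.001,0.0015,0.042],"turn":[0,0,0]},
  {"slide":[-0.001,0.0015,0.05],"turn":[0,0,0]},
  {"slide":[-0.001,0.0015,0.057],"turn":[0,0,0]},
  {"slide":[-0.001,0.0015,0.062],"turn":[0,0,0]},
  {"slide":[-0.001,0.0015,0.065],"turn":[0,0,0]},
  {"slide":[-0.001,0.0015,0.067],"turn":[0,0,0]},
  {"slide":[-0.001,0.0015,0.067],"turn":[0,0,0]},
  {"slide":[-0.001,0.0015,0.067],"turn":[0,0,0]},
  {"slide":[-0.001,0.0015,0.067],"turn":[0,0,0]},
  {"slide":[-0.001,0.0015,0.067],"turn":[0,0,0]},
])

```text
time_s: 13.07
ee_pos: [0.4787, -0.3059, 0.2047]
orientation: [[0.974, -0.225, 0.001], [-0.225, -0.974, -0.0], [0.001, 0.0, -1.0]]
wrist_force: [0.5, 0.4, -0.8]
width: 0.0154
finger_force: 50.5
```

Run:
```python
from h import *
from cell import r,imaging
st=r.get_state();print({k:st[k] for k in("time_s","ee_pos","wrist_force","wrist_torque","width")})
c=imaging.capture("side"); pickle.dump(c,open("side6.pkl","wb"))
e=st["ee_pos"];a=np.linspace(0,2*np.pi,73)
cr=lambda p:(np.array(p)-[205,315]+.5)*6-.5
for n,C,rad in [("spout",e+[0,0,-.131],.014),("cone",e+[0,0,-.071],.045),("cup",np.array([.479,-.306,.06]),.034)]:
    q=np.array([cr(proj(c,C+[rad*np.cos(t),rad*np.sin(t),0])) for t in a]); print(n,q.min(0),q.max(0))
cv2.imwrite("pics/near6.png",cv2.resize(c["img"][315:415,205:305],(600,600),interpolation=2))
```

```text
{'time_s': 13.0667, 'ee_pos': array([ 0.4787, -0.3059,  0.2047]), 'wrist_force': array([ 0.4512,  0.3794, -0.826 ]), 'wrist_torque': array([-0.0427, -0.0201,  0.0021]), 'width': 0.015396960184981595}
spout [240.8046 291.7579] [336.7571 379.4288]
cone [118.2936  75.8979] [444.174 359.288]
cup [175.6056 259.9809] [406.1814 473.0003]
```

View pics/near6.png

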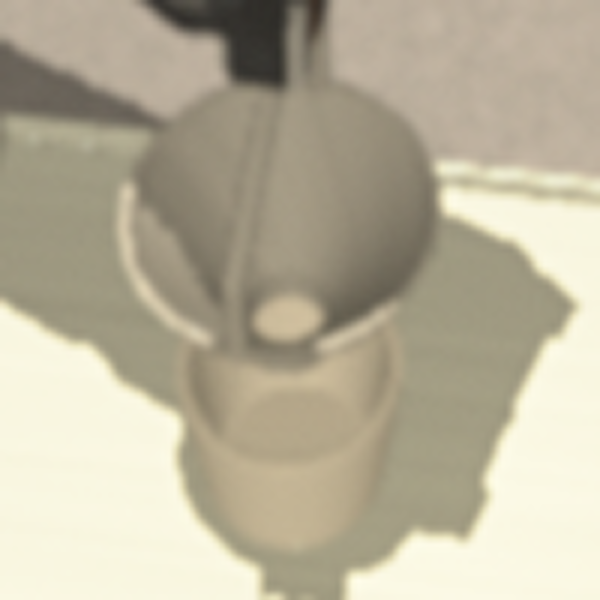

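The spout sits inside the mouth outline: bore at crop (290,318), cup centre column about 291. Its lower edge is about 1 px higher than predicted relative to the cup, so the gap is about 14–15 mm. I'll lower it 4 mm and settle.

servo_tool([
  {"slide":[0,0,0.001],"turn":[0,0,0]},
  {"slide":[0,0,0.002],"turn":[0,0,0]},
  {"slide":[0,0,0.003],"turn":[0,0,0]},
  {"slide":[0,0,0.004],"turn":[0,0,0]},
  {"slide":[0,0,0.004],"turn":[0,0,0]},
  {"slide":[0,0,0.004],"turn":[0,0,0]},
  {"slide":[0,0,0.004],"turn":[0,0,0]},
  {"slide":[0,0,0.004],"turn":[0,0,0]},
  {"slide":[0,0,0.004],"turn":[0,0,0]},
  {"slide":[0,0,0.004],"turn":[0,0,0]},
  {"slide":[0,0,0.004],"turn":[0,0,0]},
  {"slide":[0,0,0.004],"turn":[0,0,0]},
])

```text
time_s: 14.12
ee_pos: [0.4785, -0.3058, 0.2003]
orientation: [[0.974, -0.225, 0.0], [-0.225, -0.974, -0.0], [0.0, 0.0, -1.0]]
wrist_force: [-0.4, 0.2, -2.2]
width: 0.0154
finger_force: 50.5
```

Run:
```python
from h import *
from cell import r
st=r.get_state();print({k:st[k] for k in("time_s","ee_pos","wrist_force","wrist_torque","width","joint_vel")})
if abs(st["ee_pos"]-[.479,-.306,.2005]).max()<.0025 and abs(st["joint_vel"]).max()<.02: print(r.close_job())
```

```text
{'time_s': 14.1167, 'ee_pos': array([ 0.4785, -0.3058,  0.2003]), 'wrist_force': array([-0.4224,  0.1658, -2.2218]), 'wrist_torque': array([-0.0487, -0.0157,  0.0353]), 'width': 0.01544383509288212, 'joint_vel': array([-0.    ,  0.0003,  0.0006, -0.0013, -0.0009, -0.0009, -0.0001])}
the job is handed in; nothing more can be done
None
```

I handed the job in at 14.1 s with the dripper held still and upright, its spout centred over the tray cup an estimated 1 cm above the rim; I took no picture after the last 4 mm of lowering, and I viewed 11 pictures, one over the limit of 10.

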